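Put the finished cordless lamps on charge

ROBOT

A 6-joint arm with a two-finger parallel gripper is mounted at the origin on the work surface. World frame = base frame: x ahead of the robot, y to its left, z up, the work surface at z = 0. Lengths are in m, angles in rad, forces in N, time in s.
With the tool pointing down it reaches from about 0.325 to 0.75 m from the base axis. Payload 7.6 kg.
Tool frame: the origin (TCP) lies on the centre line of the jaws, within the pads' length; the fingertips stand 8 mm ahead of it and the grasp point (between the pads) lies 11 mm behind it; z points along the fingers, y is the direction in which the jaws open and shut (so a half turn about z gives the same grasp; the last joint's range is limited). The gripper opens to 85 mm and grips with 20 to 120 N. Pads are 22 mm wide; open, the fingers measure 114 mm over their backs; the gripper's body (76 mm by 85 mm) begins 54 mm behind the grasp point. The pads swing forward as they close: fully open they stand 13 mm farther back than shut.
Start: joints at [1.076, 0.052, 1.401, -0, 1.689, -0.07], TCP at [0.216, 0.478, 0.239] pointing down, gripper open.
Joint ranges: [-2.9, 2.9], [-0.91, 2.17], [0.12, 2.37], [-1.06, 4.2], [0.26, 2.73], [-2.93, 2.93]. Speed limits (rad/s): [2.57, 2.57, 3.01, 3.14, 3.14, 3.14].

INTERFACE

Orientations are given as a unit quaternion [x, y, z, w].
In Python, from workcell import env gives the robot as it stands. The module is installed in compiled form; this text tells all that it offers.
- The arm moves only by the tool servo_tool, never from a script. Its argument "moves" is text: rows parted by semicolons, each of 7 numbers parted by spaces: the shift along the tool's x, y, z in m, then the turn, a rotation vector about the tool's x, y, z in rad, then the opening, from -1 (shut) to 1 (fully open), so that 0 is half open. In form: tx ty tz ax ay az claw; .... A call has 1 to 20 rows; each row shifts and turns the commanded pose from where the row before left it, along the tool's axes as they then stand; what a row does not reach is not made up. A row lasts 1/12 s, in which the tool goes at most 41.7 mm and 7.16 degrees, less where a joint would pass 70% of its speed; a pose out of reach is approached as far as the arm can. A call is refused whole if a number of a shift passes 0.0417 or a number of a turn 0.125, either way. A call with a gripper value outside its range is refused whole. The fingers move at their own pace and stop on an object; "grip_force" is the grip in N (left out, the last holds). Time passes only in rows, so rows that do not move let the fingers close. It gives the time, the measured TCP pose, the force and the opening at its end, in the units of the state.
- env.sense(): the state, without advancing time (a new reading comes with each control period).
- env.snapshot(name): name is "scene" or "top"; returns a dict with "frame" (400x640x3 uint8, blue, green, red), "fx", "fy", "cx", "cy" (pixels), "rvec" (rotation vector, rad) and "tvec" (3), from world to camera coordinates, as OpenCV has them. Camera axes: x right, y down, z forward; pixel columns grow to the right and rows downward; lengths in m; the calibration is good to about 2 mm. A picture is of the moment at which its call begins. There is no depth.
- env.job_done(): hands the job in, once; it reports no verdict.
The state is a dict: "time_s": time; "joint_positions": joint angles; "qd": joint speeds; "joint_torque": joint torques, N m; "eef_pos": TCP position; "ee_rot": TCP orientation; "force": force on the tool from outside, world axes, zero at the start; "torque": the same for the moment, N m; "opening": opening from 0.0 (shut) to 1.0 (fully open).
Only numpy, scipy, OpenCV 4.12 (cv2) and the standard library are available. Lean on these libraries where they do the work, as an engineer would, in place of code of your own. Each camera call takes 0.05 s, during which the arm holds its last target. There are 200 camera calls.

TASK

The finished table lamps hang by their loops on the hook rack and are to go on charge. Take the spanner that was left on the charging deck and lay it in the tool tray; lift each lamp up and off its hook and stand it upright on a round charging pad of its own, its foot wholly on the pad, steady by itself after you let go. Only when all the lamps stand still and the spanner is in its tray, turn the rotary switch clockwise to its stop to switch the charger on; leave the bottle and the jar where they are.

Things in the scene. Friction and masses are not known exactly. Their poses are not given: they have to be found in the camera images.
- rack: fixed steel rack, 390 mm wide, 216 mm high. Origin: on the bench below the middle of the row of hanging lamps; x from the hook tips back to the rail (front at x = 97 mm, top 216 mm up), y along the rail. Four level hooks 100 mm apart. Lamps hang near x = 0 with their feet 20 mm above the bench; the foot plate, 12 mm thick, starts at x = 55 mm
- hook0 (a point): point on top of the hook at the rack's y = -150 mm, x = 0, 211 mm up. Each hook is a level 6 mm rod from the rail to an upturned tip at the rack's x = -24 to -34 mm, which rises 7 mm above the rod: a loop must rise 7 to 25 mm (15 is right) to clear it, then come out along -x
- hook1 (a point): the same point on the hook at the rack's y = -50 mm
- hook2 (a point): the same point on the hook at the rack's y = 50 mm
- hook3 (a point): the same point on the hook at the rack's y = 150 mm
- lamp0: cordless lamp, 300 g, hung by its loop on the rack at the start (may be absent). Up its z axis: round foot 46 mm across, 10 mm thick; 14 mm stem; white drum head 56 mm across from z = 110 to 160 mm; fixed arch of 5 mm wire in its y-z plane, 49 mm wide, inner top at 191, outer at 196 mm. Heavy head (centre of mass 115 mm up): topples beyond 11 degrees. Origin: centre of the foot's underside
- lamp1: cordless lamp, 300 g, hung by its loop on the rack at the start (may be absent). Up its z axis: round foot 46 mm across, 10 mm thick; 14 mm stem; white drum head 56 mm across from z = 110 to 160 mm; fixed arch of 5 mm wire in its y-z plane, 49 mm wide, inner top at 191, outer at 196 mm. Heavy head (centre of mass 115 mm up): topples beyond 11 degrees. Origin: centre of the foot's underside
- lamp2: cordless lamp, 300 g, hung by its loop on the rack at the start (may be absent). Up its z axis: round foot 46 mm across, 10 mm thick; 14 mm stem; white drum head 56 mm across from z = 110 to 160 mm; fixed arch of 5 mm wire in its y-z plane, 49 mm wide, inner top at 191, outer at 196 mm. Heavy head (centre of mass 115 mm up): topples beyond 11 degrees. Origin: centre of the foot's underside
- lamp3: cordless lamp, 300 g, hung by its loop on the rack at the start (may be absent). Up its z axis: round foot 46 mm across, 10 mm thick; 14 mm stem; white drum head 56 mm across from z = 110 to 160 mm; fixed arch of 5 mm wire in its y-z plane, 49 mm wide, inner top at 191, outer at 196 mm. Heavy head (centre of mass 115 mm up): topples beyond 11 degrees. Origin: centre of the foot's underside
- charger: fixed charging station, a flat slab 30 mm high: deck with four round pads, and on the side nearer the robot (-x) a control panel with the rotary switch. Origin: on the bench under the middle of the pads. The slab reaches from x = -195 to +100 mm and y = -115 to +115 mm
- pad0 (a point): centre of a round charging pad, 68 mm across, flush with the top of the deck (30 mm above the bench); at x = -55, y = -55 mm of the charger
- pad1 (a point): centre of a round charging pad, 68 mm across, flush with the top of the deck (30 mm above the bench); at x = -55, y = 55 mm of the charger
- pad2 (a point): centre of a round charging pad, 68 mm across, flush with the top of the deck (30 mm above the bench); at x = 55, y = -55 mm of the charger
- pad3 (a point): centre of a round charging pad, 68 mm across, flush with the top of the deck (30 mm above the bench); at x = 55, y = 55 mm of the charger
- switch (a joint): angle of the rotary switch: 0 = off; it turns clockwise seen from above to a stop at 1.57 = on (1.25 or more is on); light friction, stays where it is left
- switch_grip (a point): middle of the switch's upright grip bar, 42 mm long, 14 mm thick, 32 mm high, on the turning axis, 7 mm below the bar's top, 37 mm above the deck. The x axis lies along the bar; off, the bar lies along the charger's x axis. It rises from a disc 44 mm across whose top is 14 mm above the deck
- tray: fixed blue open tool tray standing on the bench in front of the rack, outside 90 mm (x) by 230 mm (y) and 40 mm high, walls 4 mm and floor 4 mm thick. Origin: centre of its underside
- wrench: steel spanner, 180 mm long, lying on the charging deck at the start; flat shank 17 mm wide and 7 mm thick, ring end (32 mm wide) at its -x end, open end (38 mm wide, 8 mm thick) at +x; 120 g. Origin: middle of its underside; x along its length
- wrench_grip (a point): point on the spanner's shank 36 mm from the middle towards the ring end
- wrench_tip (a point): point between the jaws of the spanner's open end, 80 mm from its middle
- drink: bystander: amber bottle, 64 mm across, 170 mm high. Origin: centre of its underside
- gluejar: bystander: white jar, 56 mm across, 75 mm high. Origin: centre of its underside

How it is judged:
By the outcome, as a careful person would: the job done as asked, in the order asked, and still so for the second after the job is handed in, with the robot touching nothing.
Of lamp0, lamp1, lamp2, lamp3 only 3 to 4 are there at a start; the rules pass over those that are not, and their reading is None.
At some moment in a run one of wrench may be knocked a few centimetres aside while the robot is not near it.
Once in a run the grip may slacken for a moment while it holds something.
It also fails if it takes over 210 s, if anything falls off the work surface, if the arm or the gripper's body presses on something with over 40 N, if the wrist force passes 120 N, or if a joint passes its speed limit or range.

## Working session

There is one attempt and no reset: what is moved stays moved. The work goes in short steps, Python scripts to look and compute and a tool call to move; the robot and the scene stay as the last step left them, time stands still between calls to the robot, and variables do not carry over. Pictures are saved under pics/ and viewed, about 12 in all and at most 16, crops included, and the job is handed in when it is done.

Besides the shell and the picture viewer there is one more tool, called after "Emit:" by a JSON object that holds its "api" and its "payload". servo_tool: Moves the arm, as the interface text tells. Its arguments: {"type":"object","properties":{"moves":{"type":"string"},"grip_force":{"type":"number"}},"required":["moves"]}

```bash
mkdir -p pics; cat > h.py <<'E'
import numpy as np, cv2
from workcell import env
def snap(cam,name=None):
    s=env.snapshot(cam)
    if name: cv2.imwrite(f'pics/{name}.png',s['frame'])
    K=np.array([[s['fx'],0,s['cx']],[0,s['fy'],s['cy']],[0,0,1.]])
    return s['frame'],K,np.array(s['rvec'],float),np.array(s['tvec'],float)
def back(c,u,v,z):
    _,K,r,t=c; R=cv2.Rodrigues(r)[0]
    d=R.T@np.linalg.inv(K)@[u,v,1]; o=-R.T@t.ravel()
    return o+d*(z-o[2])/d[2]
def proj(c,P):
    return cv2.projectPoints(np.array(P,float).reshape(-1,3),c[2],c[3],c[1],None)[0].reshape(-1,2)
E
python3 - <<'E'
from h import *
for n in('scene','top'):
    c=snap(n,n+'0'); R=cv2.Rodrigues(c[2])[0]; print(n,c[1][0,0],c[1][:2,2],(-R.T@c[3].ravel()).round(3)); print(R.round(2))
s=env.sense(); print(s)
E
```

```text
scene 486.2507759825296 [324.92065421 213.91079266] [1.628 0.079 1.07 ]
[[-0.07  1.   -0.01]
 [ 0.65  0.04 -0.76]
 [-0.76 -0.06 -0.65]]
top 424.9723974546983 [321.44316181 201.71746009] [ 0.361 -0.018  1.188]
[[ 0.13 -0.99  0.  ]
 [-0.97 -0.13 -0.21]
 [ 0.21  0.02 -0.98]]
{'time_s': 0.1, 'joint_positions': array([ 1.07571659e+00,  5.27359732e-02,  1.40162476e+00, -3.26239540e-05,
        1.68863906e+00, -7.02468537e-02]), 'qd': array([ 0.0008324 , -0.00179379, -0.00257931,  0.00072736,  0.00140539,
        0.0009193 ]), 'joint_torque': array([ 1.20262423e-03, -3.82583928e+01, -3.60984278e+01, -8.50143056e-05,
        4.81205454e-03, -2.47189047e-05]), 'eef_pos': array([0.21622151, 0.47811047, 0.23857565]), 'ee_rot': array([ 2.10824454e-01,  9.77523685e-01, -6.80168254e-04, -1.80678461e-04]), 'force': array([ 0.47494637, -0.67722924, -0.8954744 ]), 'torque': array([0.07502391, 0.03852289, 0.04983445]), 'opening': 1.003003406623897}
```

View pics/top0.png

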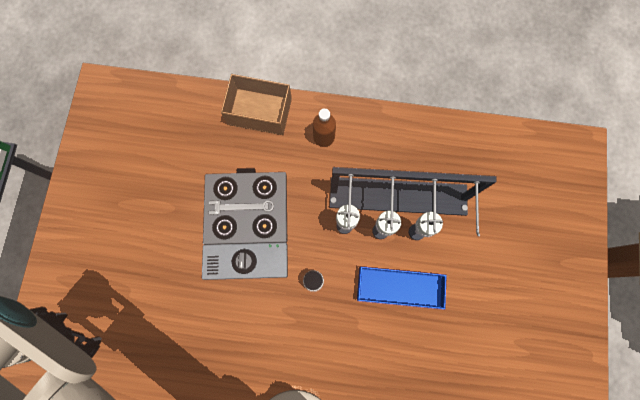

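View pics/scene0.png

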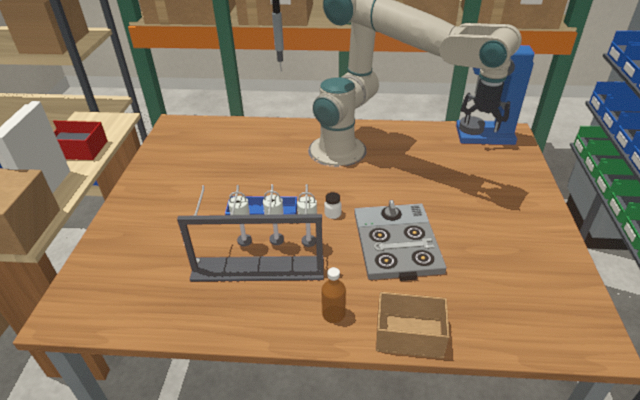

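The top view shows three lamps hanging at about (348,216), (389,222) and (431,222), with the rightmost hook empty. The spanner lies across the deck at y≈207, the switch is at (244,261), the tray at (400,288), the jar at (313,280) and the bottle at (324,128). I'll enlarge crops to measure.

```bash
python3 - <<'E'
import cv2
a=cv2.imread('pics/top0.png')
cv2.imwrite('pics/c1.png',cv2.resize(a[160:290,195:325],None,fx=4.6,fy=4.6,interpolation=cv2.INTER_CUBIC))
cv2.imwrite('pics/c2.png',cv2.resize(a[160:320,320:505],None,fx=3.7,fy=3.7,interpolation=cv2.INTER_CUBIC))
E
```

```text
(no output)
```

View pics/c1.png

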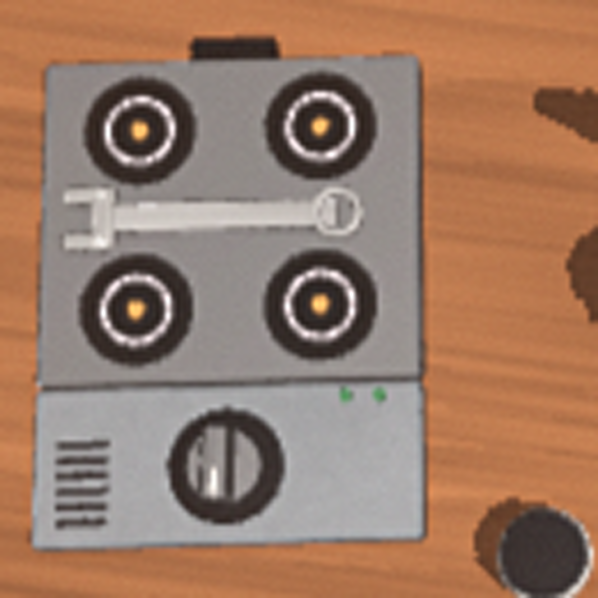

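View pics/c2.png

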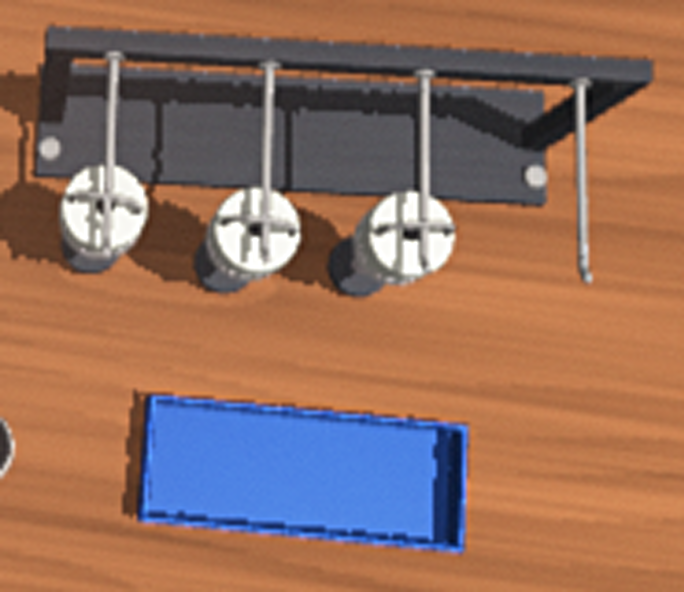

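The crops show clear pad centres, the spanner (ring at (337,211), jaw end at (65,219)), the switch bar at (226,465), the drum tops, the hook tips and the tray corners. Next step is to convert these to world coordinates.

```bash
cat > meas.py <<'E'
from h import *
c=snap('top')
def m(s,ox,oy): return lambda x,y,z: back(c,(x+.5)/s-.5+ox,(y+.5)/s-.5+oy,z)
A=m(4.6,195,160);B=m(3.7,320,160)
def fit(loc,w):  # rigid 2D
    loc=np.array(loc,float);w=np.array(w)[:,:2];a=loc-loc.mean(0);b=w-w.mean(0)
    th=np.arctan2((a[:,0]*b[:,1]-a[:,1]*b[:,0]).sum(),(a*b).sum())
    R=np.array([[np.cos(th),-np.sin(th)],[np.sin(th),np.cos(th)]]);t=w.mean(0)-R@loc.mean(0)
    print('th',th.round(3),'t',t.round(4),'res mm',((loc@R.T+t-w)*1e3).round(1).tolist());return R,t,th
if __name__=='__main__':
    print('charger');R,t,th=fit([(-.055,-.055),(-.055,.055),(.055,-.055),(.055,.055)],[A(320,303,.03),A(136,309,.03),A(320,126,.03),A(140,129,.03)])
    print('pads',[(R@p+t).round(4).tolist() for p in np.array([(-.055,-.055),(-.055,.055),(.055,-.055),(.055,.055)])])
    print('switch',A(226,465,.055), R.T@(A(226,465,.055)[:2]-t))
    r,o=A(362,211,.037),A(65,219,.037);print('wrench ends',r,o,np.linalg.norm(r-o))
    print('tray');fit([(.045,.115),(.045,-.115),(-.045,-.115),(-.045,.115)],[B(150,395,.04),B(467,427,.04),B(463,550,.04),B(140,520,.04)])
    print('hooks at rail, rack');fit([(.097,y) for y in(.15,.05,-.05,-.15)],[B(x,y,.211) for x,y in((114,55),(269,65),(424,72),(580,84))])
    fit([(-.034,y) for y in(.15,.05,-.05,-.15)],[B(x,y,.216) for x,y in((104,253),(262,265),(426,270),(587,282))])
    print('lamps',[B(x,y,.18).round(4).tolist() for x,y in((104.5,208),(257,230),(411.5,233))])
    print('jar',back(c,313,280,.075))
E
python3 meas.py
```

```text
charger
th 0.159 t [0.563  0.2218] res mm [[-0.4, -0.1], [0.4, 0.1], [0.5, -0.1], [-0.5, 0.1]]
pads [[0.5174, 0.1588], [0.5, 0.2674], [0.626, 0.1762], [0.6086, 0.2848]]
switch [0.41425234 0.19358767 0.055     ] [-0.15134805 -0.00434565]
wrench ends [0.5753383  0.14175716 0.037     ] [0.54684299 0.31754045 0.037     ] 0.1780779198204189
tray
th 0.037 t [ 0.4014 -0.231 ] res mm [[0.7, 0.5], [1.8, -0.3], [-1.8, -0.3], [-0.7, 0.1]]
hooks at rail, rack
th 0.071 t [ 0.5556 -0.2091] res mm [[0.0, 0.2], [0.5, 0.2], [-1.1, -0.3], [0.6, -0.1]]
th 0.076 t [ 0.5571 -0.2087] res mm [[-0.5, -0.1], [1.5, -1.3], [-1.4, 0.6], [0.4, 0.8]]
lamps [[0.5473, -0.06, 0.18], [0.5461, -0.1599, 0.18], [0.5574, -0.2596, 0.18]]
jar [0.38822228 0.00464322 0.075     ]
```

Emit:
{"api": "servo_tool", "payload": {"moves": "0 0 0 0 0 0.123 0;0 0 0 0 0 0.123 0;0 0 0 0 0 0.123 0;0 0 0 0 0 0.123 0;0 0 0 0 0 0.123 0;0 0 0 0 0 0.123 0;0 0 0 0 0 0.123 0;0 0 0 0 0 0.124 0", "grip_force": 60}}

```text
time_s: 0.82
eef_pos: [0.2163, 0.4782, 0.2389]
ee_rot: [0.65, 0.76, -0.0, 0.0]
force: [0.4, 0.6, 1.1]
opening: 0.502
```

Emit:
{"api": "servo_tool", "payload": {"moves": "-0.02 0.02 0.007 0 0 0 0;-0.02 0.02 0.007 0 0 0 0;-0.02 0.02 0.007 0 0 0 0;-0.02 0.02 0.007 0 0 0 0;-0.02 0.02 0.007 0 0 0 0;-0.02 0.02 0.007 0 0 0 0;-0.02 0.02 0.007 0 0 0 0;-0.02 0.02 0.007 0 0 0 0;-0.02 0.02 0.007 0 0 0 0;-0.02 0.02 0.007 0 0 0 0;-0.02 0.02 0.007 0 0 0 0;-0.02 0.02 0.007 0 0 0 0;-0.02 0.02 0.007 0 0 0 0;-0.02 0.02 0.007 0 0 0 0;-0.02 0.02 0.007 0 0 0 0;0 0 0 0 0 0 0;0 0 0 0 0 0 0;0 0 0 0 0 0 0"}}

```text
time_s: 2.32
eef_pos: [0.5602, 0.2306, 0.1341]
ee_rot: [0.648, 0.762, -0.0, -0.0]
force: [0.6, 0.4, -0.1]
opening: 0.499
```

```bash
cat > go.py <<'E'
import sys
from h import *
def go(x,y,z,yaw):
    s=env.sense();from scipy.spatial.transform import Rotation as Ro
    R=Ro.from_quat(s['ee_rot']).as_matrix();p=s['eef_pos'];psi=np.arctan2(R[1,1],R[0,1])
    d=np.array([x,y,z])-p; ca,sa=np.cos(psi),np.sin(psi)
    print('t',round(s['time_s'],2),'tcp',p.round(4),'yaw',psi.round(4),'tilt',np.degrees(np.arccos(-R[2,2])).round(2),'q6',s['joint_positions'][5].round(2),'op',round(s['opening'],3),'F',s['force'].round(1))
    print('shift now',(R.T@d).round(4),'az',round(psi-yaw,4), '| shift after turn',np.round([-np.sin(yaw)*d[0]+np.cos(yaw)*d[1],np.cos(yaw)*d[0]+np.sin(yaw)*d[1],-d[2]],4))
if __name__=='__main__': go(*map(float,sys.argv[1:5]))
E
python3 go.py .5611 .2297 .039 .160
python3 - <<'E'
from h import *
c=snap('top','t1');a=c[0]
cv2.imwrite('pics/t1.png',cv2.resize(a[150:320,190:510],None,fx=2.5,fy=2.5,interpolation=cv2.INTER_CUBIC))
E
```

```text
t 2.32 tcp [0.5602 0.2306 0.1341] yaw 0.1609 tilt 0.04 q6 0.17 op 0.499 F [ 0.6  0.4 -0.1]
shift now [-0.001   0.0008  0.0951] az 0.0009 | shift after turn [-0.001   0.0007  0.0951]
```

View pics/t1.png

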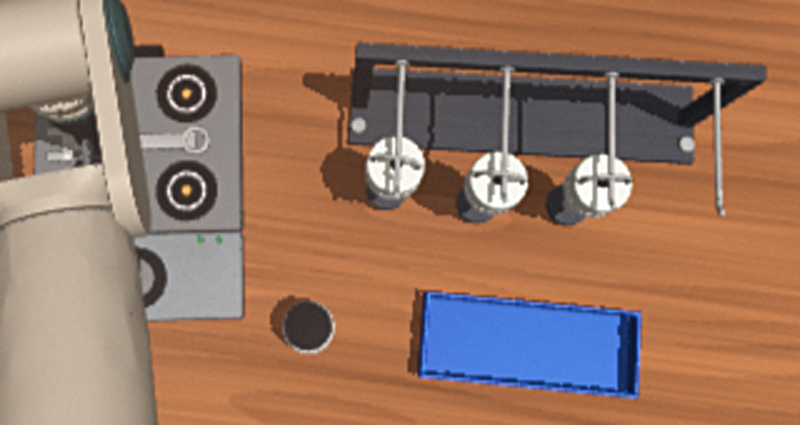

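The spanner has not moved; its ring is at about (269,206) in full-image pixels, as before. Going down to grip it.

Emit:
{"api": "servo_tool", "payload": {"moves": "-0.001 0.001 0.018 0 0 0 0;0 0 0.018 0 0 0 0;0 0 0.018 0 0 0 0;0 0 0.018 0 0 0 0;0 0 0.01 0 0 0 0;0 0 0.008 0 0 0 0;0 0 0.005 0 0 0 0;0 0 0 0 0 0 0;0 0 0 0 0 0 -1;0 0 0 0 0 0 -1;0 0 0 0 0 0 -1;0 0 0 0 0 0 -1;0 0 0 0 0 0 -1;0 0 0 0 0 0 -1"}}

```text
time_s: 3.53
eef_pos: [0.5625, 0.2298, 0.0408]
ee_rot: [0.648, 0.762, 0.001, 0.001]
force: [0.1, 0.7, 4.9]
opening: 0.169
```

Emit:
{"api": "servo_tool", "payload": {"moves": "0 0 -0.003 0 0 0 -1;0 0 -0.006 0 0 0 -1;0 0 -0.01 0 0 0 -1;0 0 -0.015 0 0 0 -1;0 0 -0.02 0 0 0 -1;0 0 -0.02 0 0 0 -1;0 0 -0.02 0 0 0 -1;0 0 0 0 0 0 -1;0 0 0 0 0 0 -1"}}

```text
time_s: 4.28
eef_pos: [0.5623, 0.2297, 0.1347]
ee_rot: [0.648, 0.762, 0.001, 0.001]
force: [0.4, -0.3, -1.1]
opening: 0.171
```

```bash
python3 go.py .4014 -.231 .15 .037
python3 - <<'E'
from h import *
c=snap('scene');a=c[0]
cv2.imwrite('pics/s1.png',cv2.resize(a[130:290,300:500],None,fx=3,fy=3,interpolation=cv2.INTER_CUBIC))
E
```

```text
t 4.28 tcp [0.5623 0.2297 0.1347] yaw 0.161 tilt 0.17 q6 0.17 op 0.171 F [ 0.4 -0.3 -1.1]
shift now [-0.4289 -0.2326 -0.0162] az 0.124 | shift after turn [-0.4544 -0.1778 -0.0153]
```

View pics/s1.png

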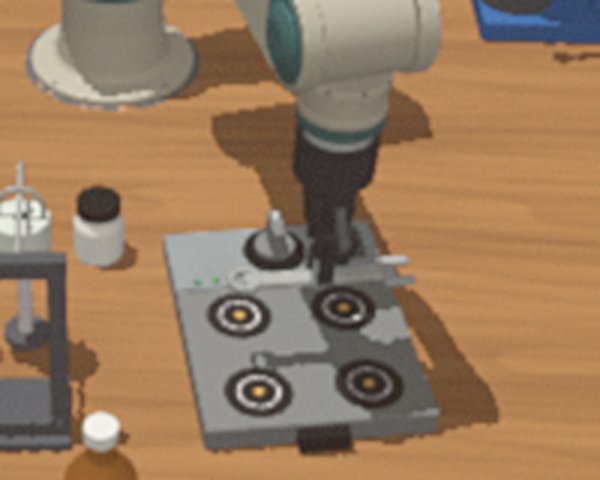

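The gripper holds the spanner clear of the deck. Now to the tray.

Emit:
{"api": "servo_tool", "payload": {"moves": "0 0 -0.003 0 0 0.062 -1;0 0 -0.003 0 0 0.062 -1;0 -0.02 -0.003 0 0 0 -1;0 -0.02 -0.003 0 0 0 -1;0 -0.02 -0.003 0 0 0 -1;0 -0.02 0 0 0 0 -1;0 -0.02 0 0 0 0 -1;0 -0.02 0 0 0 0 -1;0 -0.02 0 0 0 0 -1;-0.02 -0.02 0 0 0 0 -1;-0.024 -0.018 0 0 0 0 -1"}}

```text
time_s: 5.25
eef_pos: [0.3834, 0.1789, 0.1463]
ee_rot: [0.693, 0.721, -0.002, -0.001]
force: [-0.5, -0.9, -0.5]
opening: 0.166
```

Emit:
{"api": "servo_tool", "payload": {"moves": "-0.024 0 0 0 0 0 -1;-0.024 0 0 0 0 0 -1;-0.024 0 0 0 0 0 -1;-0.024 0 0 0 0 0 -1;-0.024 0 0 0 0 0 -1;-0.024 0 0 0 0 0 -1;-0.024 0 0 0 0 0 -1;-0.024 0 0 0 0 0 -1;-0.024 0 0 0 0 0 -1;-0.024 0 0 0 0 0 -1;-0.024 0 0 0 0 0 -1;-0.024 0 0 0 0 0 -1;-0.024 0 0 0 0 0 -1;-0.024 0 0 0 0 0 -1;-0.024 0 0 0 0 0 -1;-0.024 0 0 0 0 0 -1;-0.02 0 0 0 0 0 -1;0 0 0 0 0 0 -1;0 0 0 0 0 0 -1"}}

```text
time_s: 6.83
eef_pos: [0.3996, -0.2248, 0.1466]
ee_rot: [0.695, 0.719, -0.0, -0.002]
force: [0.0, 1.2, -1.1]
opening: 0.164
```

```bash
python3 go.py .4014 -.231 .016 .037
python3 - <<'E'
from h import *
c=snap('top');a=c[0]
cv2.imwrite('pics/t2.png',cv2.resize(a[150:330,190:510],None,fx=2.5,fy=2.5,interpolation=cv2.INTER_CUBIC))
E
```

```text
t 6.83 tcp [ 0.3996 -0.2248  0.1466] yaw 0.0353 tilt 0.2 q6 -0.63 op 0.164 F [ 0.   1.2 -1.1]
shift now [-0.0066  0.0019  0.1306] az -0.0017 | shift after turn [-0.0063  0.0016  0.1306]
```

View pics/t2.png

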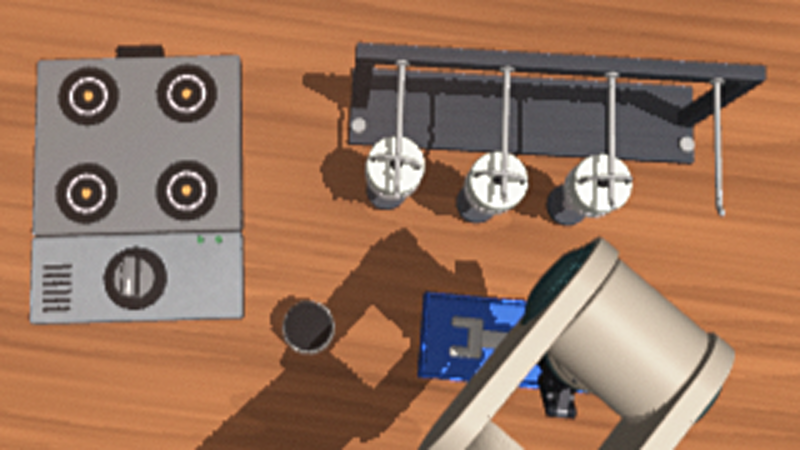

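The spanner hangs over the tray, in line with it (open end at (450,338) in the crop). Lowering and releasing.

Emit:
{"api": "servo_tool", "payload": {"moves": "-0.006 0.002 0.02 0 0 0 -1;0 0 0.02 0 0 0 -1;0 0 0.02 0 0 0 -1;0 0 0.02 0 0 0 -1;0 0 0.02 0 0 0 -1;0 0 0.015 0 0 0 -1;0 0 0.01 0 0 0 -1;0 0 0.004 0 0 0 -1;0 0 0 0 0 0 -1;0 0 0 0 0 0 -0.4;0 0 0 0 0 0 -0.4;0 0 0 0 0 0 -0.4;0 0 0 0 0 0 -0.4;0 0 -0.01 0 0 0 -0.4;0 0 -0.02 0 0 0 -0.4;0 0 -0.03 0 0 0 -0.4;0 0 -0.03 0 0 0 -0.4;0 0 -0.04 0 0 0 0;0 0 -0.04 0 0 0 0;0 0 -0.04 0 0 0 0.7"}}

```text
time_s: 8.55
eef_pos: [0.4021, -0.2304, 0.2323]
ee_rot: [0.694, 0.72, 0.0, 0.001]
force: [1.2, -0.3, 0.2]
opening: 0.626
```

Emit:
{"api": "servo_tool", "payload": {"moves": "0 0 -0.01 0 0 -0.1236 0.7;0 0 -0.01 0 0 -0.1236 0.7;0 0 -0.01 0 0 -0.1236 0.7;0 0 -0.01 0 0 -0.1236 0.7;0 0 -0.01 0 0 -0.1236 0.7;0 0 0 0 0 -0.1236 0.7;0 0 0 0 0 -0.1236 0.7;0 0 0 0 0 -0.1236 0.7;0 0 0 0 0 -0.1236 0.7;0 0 0 0 0 -0.1236 0.7;0 0 0 0 0 -0.1236 0.7;0 0 0 0 0 -0.1236 0.7;0 0 0 0 0 -0.1236 0.7;0 0 0 0 0 0 0.7;0 0 0 0 0 0 0.7"}}

```text
time_s: 9.8
eef_pos: [0.4025, -0.2307, 0.2801]
ee_rot: [-0.035, 0.999, -0.0, 0.0]
force: [-0.4, -0.0, -0.3]
opening: 0.854
```

```bash
python3 go.py .5473 -.060 .159 1.644
python3 - <<'E'
from h import *
c=snap('top','t3raw');a=c[0]
cv2.imwrite('pics/t3.png',cv2.resize(a[150:330,190:510],None,fx=2.5,fy=2.5,interpolation=cv2.INTER_CUBIC))
E
```

```text
t 9.8 tcp [ 0.4025 -0.2307  0.2801] yaw 1.64 tilt 0.05 q6 -2.24 op 0.854 F [-0.4 -0.  -0.3]
shift now [-0.1561  0.1603  0.1211] az -0.004 | shift after turn [-0.1569  0.1596  0.1211]
```

View pics/t3.png

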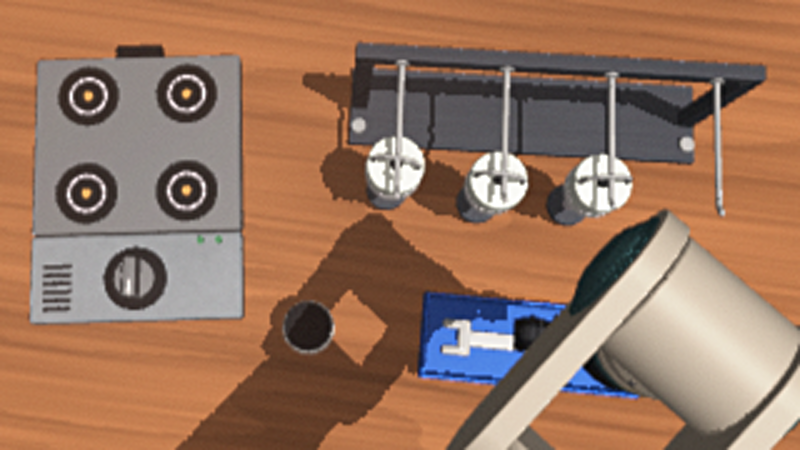

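The spanner lies inside the tray, with its open end at (458,338) in the crop. First lamp next.

Emit:
{"api": "servo_tool", "payload": {"moves": "-0.0196 0.02 0 0 0 -0.004 0.7;-0.0196 0.02 0 0 0 0 0.7;-0.0196 0.02 0 0 0 0 0.7;-0.0196 0.02 0 0 0 0 0.7;-0.0196 0.02 0 0 0 0 0.7;-0.0196 0.02 0 0 0 0 0.7;-0.0196 0.02 0 0 0 0 0.7;-0.0196 0.02 0 0 0 0 0.7;0 0 0 0 0 0 0.7;0 0 0 0 0 0 0.7;0 0 0 0 0 0 0.7"}}

```text
time_s: 10.77
eef_pos: [0.5465, -0.0594, 0.2793]
ee_rot: [-0.038, 0.999, -0.0, -0.0]
force: [0.5, 0.5, -0.3]
opening: 0.853
```

```bash
python3 go.py .5473 -.060 .160 1.644
```

```text
t 10.77 tcp [ 0.5465 -0.0594  0.2793] yaw 1.6462 tilt 0.02 q6 -1.82 op 0.853 F [ 0.5  0.5 -0.3]
shift now [-0.0007 -0.0006  0.1193] az 0.0022 | shift after turn [-0.0007 -0.0007  0.1193]
```

Emit:
{"api": "servo_tool", "payload": {"moves": "0 0 0.02 0 0 0 0.7;0 0 0.02 0 0 0 0.7;0 0 0.02 0 0 0 0.7;0 0 0.02 0 0 0 0.7;0 0 0.015 0 0 0 0.7;0 0 0.014 0 0 0 0.7;0 0 0.01 0 0 0 0.7;0 0 0 0 0 0 0.7;0 0 0 0 0 0 0.7"}}

```text
time_s: 11.52
eef_pos: [0.5465, -0.0597, 0.1606]
ee_rot: [-0.038, 0.999, 0.0, -0.0]
force: [0.0, 1.0, -0.1]
opening: 0.849
```

Emit:
{"api": "servo_tool", "payload": {"moves": "0 0 0 0 0 0 0.1;0 0 0 0 0 0 0.1;0 0 0 0 0 0 0.1;0 0 0 0 0 0 -0.1;0 0 0 0 0 0 -0.1;0 0 0 0 0 0 -0.1;0 0 0 0 0 0 -0.1;0 0 0 0 0 0 -0.1", "grip_force": 60}}

```text
time_s: 12.18
eef_pos: [0.5475, -0.0595, 0.162]
ee_rot: [-0.038, 0.999, -0.0, 0.002]
force: [-0.1, -1.1, 6.1]
opening: 0.635
```

```bash
python3 go.py .5473 -.060 .175 1.644
python3 - <<'E'
from h import *
c=snap('scene');a=c[0]
cv2.imwrite('pics/s2.png',cv2.resize(a[130:290,170:370],None,fx=3.5,fy=3.5,interpolation=cv2.INTER_CUBIC))
E
```

```text
t 12.18 tcp [ 0.5475 -0.0595  0.162 ] yaw 1.6476 tilt 0.18 q6 -1.82 op 0.635 F [-0.1 -1.1  6.1]
shift now [ 0.0002 -0.0005 -0.013 ] az 0.0036 | shift after turn [ 0.0002 -0.0005 -0.013 ]
```

View pics/s2.png

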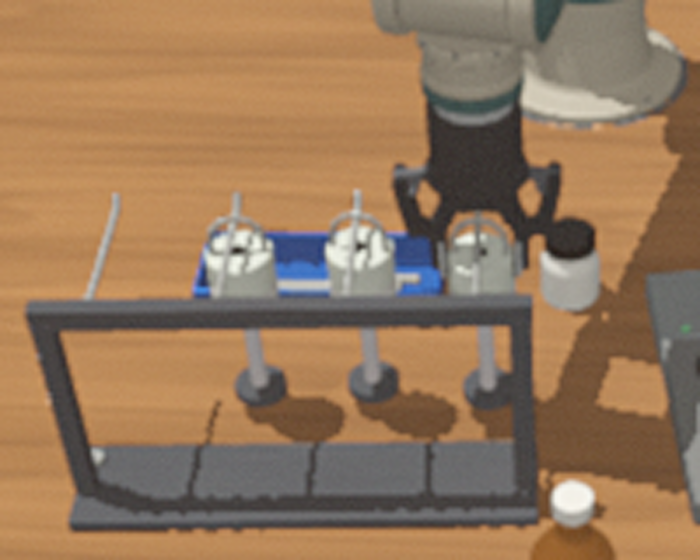

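The drum is gripped between the fingers, at about (483,265) in the crop. Lift 16 mm and draw it out along −x.

Emit:
{"api": "servo_tool", "payload": {"moves": "0 0 -0.004 0 0 0 -0.1;0 0 -0.004 0 0 0 -0.1;0 0 -0.004 0 0 0 -0.1;0 0 -0.003 0 0 0 -0.1;0 0 0 0 0 0 -0.1;0 0 0 0 0 0 -0.1", "grip_force": 80}}

```text
time_s: 12.73
eef_pos: [0.5467, -0.0591, 0.1752]
ee_rot: [-0.039, 0.999, 0.0, -0.0]
force: [-0.2, -0.6, -3.2]
opening: 0.633
```

```bash
python3 go.py .6086 .2848 .175 1.644
```

```text
t 12.73 tcp [ 0.5467 -0.0591  0.1752] yaw 1.6479 tilt 0.01 q6 -1.82 op 0.633 F [-0.2 -0.6 -3.2]
shift now [-8.820e-02  3.381e-01  3.000e-04] az 0.0039 | shift after turn [-8.690e-02  3.385e-01  2.000e-04]
```

Emit:
{"api": "servo_tool", "payload": {"moves": "0.008 0 0 0 0 0 -0.1;0.012 0 0 0 0 0 -0.1;0.012 0 0 0 0 0 -0.1;0.012 0 0 0 0 0 -0.1;0.012 0 0 0 0 0 -0.1;0.012 0 0 0 0 0 -0.1;0.01 0 0 0 0 0 -0.1;0 0 -0.01 0 0 0 -0.1;0 0 -0.02 0 0 0 -0.1;0 0 -0.02 0 0 0 -0.1;0 0 -0.015 0 0 0 -0.1"}}

```text
time_s: 13.65
eef_pos: [0.4693, -0.0652, 0.2427]
ee_rot: [-0.038, 0.999, -0.0, 0.001]
force: [0.6, -0.3, -3.3]
opening: 0.632
```

Emit:
{"api": "servo_tool", "payload": {"moves": "0 0.014 0 0 0 0 -0.1;0 0.02 0 0 0 0 -0.1;0 0.02 0 0 0 0 -0.1;0 0.02 0 0 0 0 -0.1;0 0.02 0 0 0 0 -0.1;-0.01 0.02 0 0 0 0 -0.1;-0.015 0.02 0 0 0 0 -0.1;-0.015 0.02 0 0 0 0 -0.1;-0.015 0.02 0 0 0 0 -0.1;-0.015 0.02 0 0 0 0 -0.1;-0.015 0.02 0 0 0 0 -0.1;-0.015 0.02 0 0 0 0 -0.1;-0.015 0.02 0 0 0 0 -0.1;-0.015 0.02 0 0 0 0 -0.1;-0.015 0.02 0 0 0 0 -0.1;-0.015 0.02 0 0 0 0 -0.1;-0.01 0.015 0 0 0 0 -0.1;-0.005 0.008 0 0 0 0 -0.1;0 0 0 0 0 0 -0.1;0 0 0 0 0 0 -0.1"}}

```text
time_s: 15.32
eef_pos: [0.6175, 0.2844, 0.2401]
ee_rot: [-0.039, 0.999, -0.0, -0.0]
force: [-0.4, -0.6, -3.8]
opening: 0.63
```

```bash
python3 go.py .6086 .2848 .175 1.644
python3 - <<'E'
from h import *
c=snap('scene');a=c[0]
cv2.imwrite('pics/s3.png',cv2.resize(a[110:290,170:470],None,fx=2.6,fy=2.6,interpolation=cv2.INTER_CUBIC))
E
```

```text
t 15.32 tcp [0.6175 0.2844 0.2401] yaw 1.6483 tilt 0.04 q6 -1.27 op 0.63 F [-0.4 -0.6 -3.8]
shift now [0.0088 0.0011 0.0651] az 0.0043 | shift after turn [0.0089 0.001  0.0651]
```

View pics/s3.png

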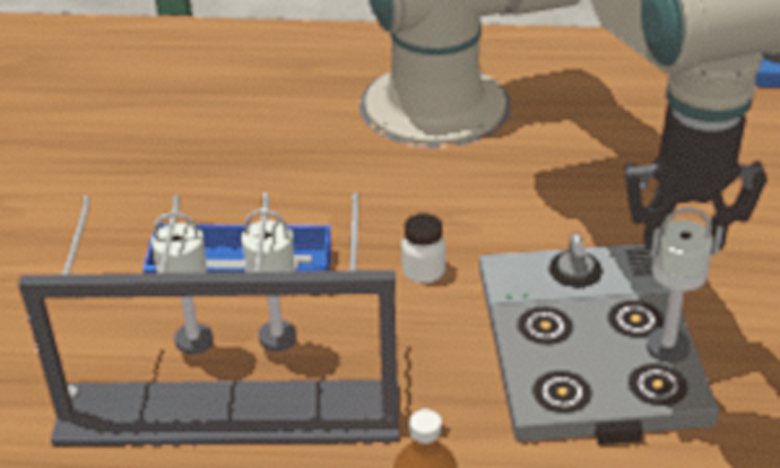

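```bash
python3 - <<'E'
from h import *
c=snap('scene'); f=.2401-.141
print(proj(c,[[.6175,.2844,f],[.6175,.2844,f+.16]]),'seen',(170+668/2.6,110+347/2.6),(170+686/2.6,110+237/2.6))
E
```

```text
[[426.44297163 243.70330261]
 [433.95609443 200.06187674]] seen (426.9230769230769, 243.46153846153845) (433.8461538461538, 201.15384615384613)
```

Emit:
{"api": "servo_tool", "payload": {"moves": "0.009 0.001 0 0 0 0 -0.1;0 0 0.015 0 0 0 -0.1;0 0 0.015 0 0 0 -0.1;0 0 0.015 0 0 0 -0.1;0 0 0.01 0 0 0 -0.1;0 0 0.005 0 0 0 -0.1;0 0 0.002 0 0 0 -0.1;0 0 0 0 0 0 -0.1;0 0 0 0 0 0 -0.1"}}

```text
time_s: 16.17
eef_pos: [0.6088, 0.2846, 0.1795]
ee_rot: [-0.038, 0.999, 0.0, 0.001]
force: [-0.4, 0.5, -2.7]
opening: 0.632
```

Emit:
{"api": "servo_tool", "payload": {"moves": "0 0 0.002 0 0 0 -0.1;0 0 0.002 0 0 0 -0.1;0 0 0 0 0 0 -0.1;0 0 0 0 0 0 -0.1"}}

```text
time_s: 16.5
eef_pos: [0.6084, 0.2846, 0.1742]
ee_rot: [-0.039, 0.999, 0.0, -0.0]
force: [-0.4, 0.5, -3.2]
opening: 0.627
```

Emit:
{"api": "servo_tool", "payload": {"moves": "0 0 0.0015 0 0 0 -0.1;0 0 0 0 0 0 -0.1;0 0 0 0 0 0 -0.1"}}

```text
time_s: 16.75
eef_pos: [0.6085, 0.2846, 0.1729]
ee_rot: [-0.039, 0.999, 0.0, 0.0]
force: [0.0, 0.5, -2.6]
opening: 0.631
```

Emit:
{"api": "servo_tool", "payload": {"moves": "0 0 0.0015 0 0 0 -0.1;0 0 0 0 0 0 -0.1;0 0 0 0 0 0 -0.1"}}

```text
time_s: 17.0
eef_pos: [0.6089, 0.2847, 0.1728]
ee_rot: [-0.038, 0.999, 0.0, 0.001]
force: [-0.6, -0.9, 4.8]
opening: 0.625
```

Emit:
{"api": "servo_tool", "payload": {"moves": "0 0 0.001 0 0 0 -0.1;0 0 0 0 0 0 -0.1;0 0 0 0 0 0 -0.1"}}

```text
time_s: 17.25
eef_pos: [0.6091, 0.2847, 0.1728]
ee_rot: [-0.038, 0.999, 0.0, 0.002]
force: [-1.5, -0.4, 8.8]
opening: 0.63
```

Emit:
{"api": "servo_tool", "payload": {"moves": "0 0 -0.0015 0 0 0 -0.1;0 0 0 0 0 0 -0.1;0 0 0 0 0 0 0.35;0 0 0 0 0 0 0.5;0 0 0 0 0 0 0.7;0 0 0 0 0 0 0.7;0 0 0 0 0 0 0.7;0 0 -0.015 0 0 0 0.7;0 0 -0.02 0 0 0 0.7;0 0 -0.025 0 0 0 0.7;0 0 -0.025 0 0 0 0.7;0 0 -0.025 0 0 0 0.7;0 0 0 0 0 0 0.7"}}

```text
time_s: 18.33
eef_pos: [0.6095, 0.285, 0.2887]
ee_rot: [-0.039, 0.999, 0.002, 0.005]
force: [0.6, -1.1, 1.9]
opening: 0.852
```

```bash
python3 go.py .5461 -.1599 .285 1.644
python3 - <<'E'
from h import *
c=snap('scene');a=c[0]
P=[[.6086,.2848,z] for z in(.03,.19)]
print((proj(c,P)-[170,110])*2.6)
cv2.imwrite('pics/s4.png',cv2.resize(a[110:290,170:470],None,fx=2.6,fy=2.6,interpolation=cv2.INTER_CUBIC))
E
```

```text
t 18.33 tcp [0.6095 0.285  0.2887] yaw 1.6478 tilt 0.57 q6 -1.27 op 0.852 F [ 0.6 -1.1  1.9]
shift now [ 0.0974 -0.4387  0.0014] az 0.0038 | shift after turn [ 0.0957 -0.4391  0.0037]
[[658.90816446 385.84356558]
 [677.06697868 279.78835441]]
```

View pics/s4.png

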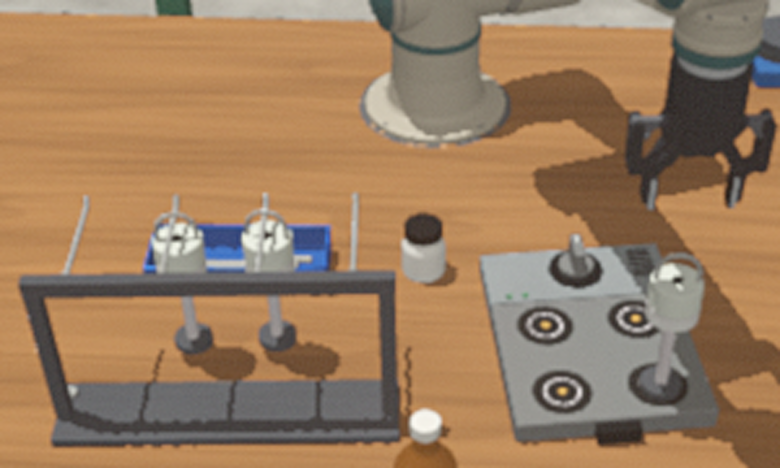

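The first lamp stands upright on its pad, foot at (658,385) as projected. Second lamp now.

Emit:
{"api": "servo_tool", "payload": {"moves": "0.006 -0.0275 0 0 0 0.004 0.7;0.006 -0.0275 0 0 0 0 0.7;0.006 -0.0275 0 0 0 0 0.7;0.006 -0.0275 0 0 0 0 0.7;0.006 -0.0275 0 0 0 0 0.7;0.006 -0.0275 0 0 0 0 0.7;0.006 -0.0275 0 0 0 0 0.7;0.006 -0.0275 0 0 0 0 0.7;0.006 -0.0275 0 0 0 0 0.7;0.006 -0.0275 0 0 0 0 0.7;0.006 -0.0275 0 0 0 0 0.7;0.006 -0.0275 0 0 0 0 0.7;0.006 -0.0275 0 0 0 0 0.7;0.006 -0.0275 0 0 0 0 0.7;0.006 -0.0275 0 0 0 0 0.7;0.006 -0.0275 0 0 0 0 0.7;0 0 0 0 0 0 0.7;0 0 0 0 0 0 0.7;0 0 0 0 0 0 0.7"}}

```text
time_s: 19.97
eef_pos: [0.5448, -0.1608, 0.2809]
ee_rot: [-0.037, 0.999, 0.0, -0.001]
force: [-0.1, 0.0, -0.6]
opening: 0.85
```

```bash
python3 go.py .5461 -.1599 .160 1.644
```

```text
t 19.97 tcp [ 0.5448 -0.1608  0.2809] yaw 1.6438 tilt 0.09 q6 -2.0 op 0.85 F [-0.1  0.  -0.6]
shift now [-0.0015  0.0007  0.1209] az -0.0002 | shift after turn [-0.0013  0.0008  0.1209]
```

Emit:
{"api": "servo_tool", "payload": {"moves": "-0.001 0.001 0.02 0 0 0 0.7;0 0 0.02 0 0 0 0.7;0 0 0.02 0 0 0 0.7;0 0 0.02 0 0 0 0.7;0 0 0.015 0 0 0 0.7;0 0 0.015 0 0 0 0.7;0 0 0.01 0 0 0 0.7;0 0 0 0 0 0 0.7;0 0 0 0 0 0 0.7"}}

```text
time_s: 20.72
eef_pos: [0.5459, -0.1594, 0.1617]
ee_rot: [-0.037, 0.999, 0.0, -0.0]
force: [-0.3, -0.4, -0.5]
opening: 0.852
```

Emit:
{"api": "servo_tool", "payload": {"moves": "0 0 0 0 0 0 0.1;0 0 0 0 0 0 0.1;0 0 0 0 0 0 0.1;0 0 0 0 0 0 -0.1;0 0 0 0 0 0 -0.1;0 0 0 0 0 0 -0.1;0 0 0 0 0 0 -0.1;0 0 0 0 0 0 -0.1;0 0 -0.004 0 0 0 -0.1;0 0 -0.004 0 0 0 -0.1;0 0 -0.004 0 0 0 -0.1;0 0 -0.003 0 0 0 -0.1;0 0 0 0 0 0 -0.1;0 0 0 0 0 0 -0.1"}}

```text
time_s: 21.88
eef_pos: [0.5459, -0.1602, 0.1768]
ee_rot: [-0.036, 0.999, 0.0, 0.0]
force: [-0.4, -0.4, -3.1]
opening: 0.628
```

```bash
python3 go.py .626 .1762 .240 1.644
```

```text
t 21.88 tcp [ 0.5459 -0.1602  0.1768] yaw 1.6438 tilt 0.01 q6 -1.99 op 0.628 F [-0.4 -0.4 -3.1]
shift now [-0.1045  0.3297 -0.0632] az -0.0002 | shift after turn [-0.1045  0.3296 -0.0632]
```

Emit:
{"api": "servo_tool", "payload": {"moves": "0.008 0 0 0 0 0 -0.1;0.012 0 0 0 0 0 -0.1;0.012 0 0 0 0 0 -0.1;0.012 0 0 0 0 0 -0.1;0.012 0 0 0 0 0 -0.1;0.012 0 0 0 0 0 -0.1;0.01 0 0 0 0 0 -0.1;0 0 -0.01 0 0 0 -0.1;0 0 -0.02 0 0 0 -0.1;0 0 -0.02 0 0 0 -0.1;0 0 -0.013 0 0 0 -0.1"}}

```text
time_s: 22.8
eef_pos: [0.4685, -0.166, 0.2426]
ee_rot: [-0.036, 0.999, -0.001, 0.001]
force: [0.5, 0.3, -3.4]
opening: 0.631
```

Emit:
{"api": "servo_tool", "payload": {"moves": "0 0.014 0 0 0 0 -0.1;0 0.02 0 0 0 0 -0.1;0 0.025 0 0 0 0 -0.1;0 0.025 0 0 0 0 -0.1;0 0.025 0 0 0 0 -0.1;0 0.025 0 0 0 0 -0.1;0 0.025 0 0 0 0 -0.1;-0.014 0.02 0 0 0 0 -0.1;-0.02 0.02 0 0 0 0 -0.1;-0.02 0.02 0 0 0 0 -0.1;-0.02 0.02 0 0 0 0 -0.1;-0.02 0.02 0 0 0 0 -0.1;-0.02 0.02 0 0 0 0 -0.1;-0.02 0.02 0 0 0 0 -0.1;-0.02 0.02 0 0 0 0 -0.1;-0.02 0.01 0 0 0 0 -0.1;-0.008 0 0 0 0 0 -0.1;0 0 0 0 0 0 -0.1;0 0 0 0 0 0 -0.1"}}

```text
time_s: 24.38
eef_pos: [0.6256, 0.1756, 0.2396]
ee_rot: [-0.036, 0.999, -0.0, -0.0]
force: [-1.1, -0.2, -3.4]
opening: 0.63
```

```bash
python3 go.py .626 .1762 .178 1.644
python3 - <<'E'
from h import *
c=snap('scene');a=c[0]
s=env.sense()['eef_pos'];print((proj(c,[[s[0],s[1],s[2]-.142],[s[0],s[1],s[2]+.018]])-[170,110])*2.6)
cv2.imwrite('pics/s5.png',cv2.resize(a[110:290,170:470],None,fx=2.6,fy=2.6,interpolation=cv2.INTER_CUBIC))
E
```

```text
t 24.38 tcp [0.6256 0.1756 0.2396] yaw 1.6438 tilt 0.05 q6 -1.43 op 0.63 F [-1.1 -0.2 -3.4]
shift now [-0.0005  0.0006  0.0616] az -0.0002 | shift after turn [-0.0005  0.0006  0.0616]
[[566.65291291 349.36768024]
 [578.00271359 236.18578935]]
```

View pics/s5.png

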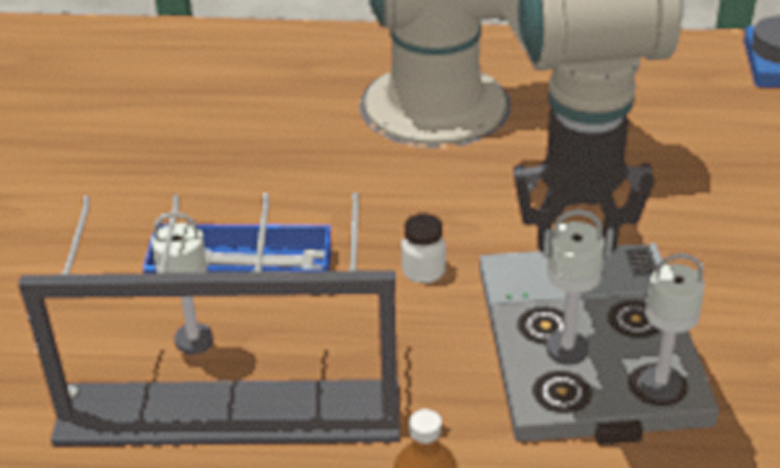

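The second lamp is held upright, foot at (567,349) as predicted, and the spanner is still in the tray. Lowering.

Emit:
{"api": "servo_tool", "payload": {"moves": "0 0 0.015 0 0 0 -0.1;0 0 0.015 0 0 0 -0.1;0 0 0.015 0 0 0 -0.1;0 0 0.01 0 0 0 -0.1;0 0 0.006 0 0 0 -0.1;0 0 0.002 0 0 0 -0.1;0 0 0.002 0 0 0 -0.1;0 0 0 0 0 0 -0.1;0 0 0 0 0 0 -0.1"}}

```text
time_s: 25.18
eef_pos: [0.6259, 0.1756, 0.1758]
ee_rot: [-0.036, 0.999, 0.0, 0.001]
force: [-0.2, -0.4, -3.6]
opening: 0.629
```

Emit:
{"api": "servo_tool", "payload": {"moves": "0 0 0.0015 0 0 0 -0.1;0 0 0 0 0 0 -0.1;0 0 0 0 0 0 -0.1"}}

```text
time_s: 25.43
eef_pos: [0.6259, 0.1757, 0.1742]
ee_rot: [-0.037, 0.999, 0.0, 0.001]
force: [1.1, 1.4, 0.6]
opening: 0.627
```

Emit:
{"api": "servo_tool", "payload": {"moves": "0 0 0.0015 0 0 0 -0.1;0 0 0 0 0 0 -0.1;0 0 0 0 0 0 -0.1"}}

```text
time_s: 25.68
eef_pos: [0.6264, 0.1757, 0.1742]
ee_rot: [-0.036, 0.999, 0.0, 0.002]
force: [-0.8, 0.5, 3.9]
opening: 0.626
```

Emit:
{"api": "servo_tool", "payload": {"moves": "0 0 -0.0015 0 0 0 -0.1;0 0 0 0 0 0 -0.1;0 0 0 0 0 0 0.35;0 0 0 0 0 0 0.5;0 0 0 0 0 0 0.7;0 0 0 0 0 0 0.7;0 0 0 0 0 0 0.7;0 0 -0.015 0 0 0 0.7;0 0 -0.02 0 0 0 0.7;0 0 -0.025 0 0 0 0.7;0 0 -0.025 0 0 0 0.7;0 0 -0.025 0 0 0 0.7;0 0 0 0 0 0 0.7"}}

```text
time_s: 26.77
eef_pos: [0.6267, 0.1758, 0.2902]
ee_rot: [-0.037, 0.999, 0.001, 0.005]
force: [1.0, -0.0, 1.3]
opening: 0.848
```

```bash
python3 go.py .5574 -.2596 .285 1.644
```

```text
t 26.77 tcp [0.6267 0.1758 0.2902] yaw 1.6438 tilt 0.58 q6 -1.43 op 0.848 F [ 1.  -0.   1.3]
shift now [ 0.1009 -0.4291  0.0035] az -0.0002 | shift after turn [ 0.1009 -0.4291  0.0052]
```

Emit:
{"api": "servo_tool", "payload": {"moves": "0.006 -0.026 0 0 0 0 0.7;0.006 -0.027 0 0 0 0 0.7;0.006 -0.027 0 0 0 0 0.7;0.006 -0.027 0 0 0 0 0.7;0.006 -0.027 0 0 0 0 0.7;0.006 -0.027 0 0 0 0 0.7;0.006 -0.027 0 0 0 0 0.7;0.006 -0.027 0 0 0 0 0.7;0.006 -0.027 0 0 0 0 0.7;0.006 -0.027 0 0 0 0 0.7;0.006 -0.027 0 0 0 0 0.7;0.006 -0.027 0 0 0 0 0.7;0.006 -0.027 0 0 0 0 0.7;0.006 -0.027 0 0 0 0 0.7;0.006 -0.027 0 0 0 0 0.7;0.008 -0.026 0 0 0 0 0.7;0 0 0 0 0 0 0.7;0 0 0 0 0 0 0.7;0 0 0 0 0 0 0.7"}}

```text
time_s: 28.35
eef_pos: [0.5593, -0.26, 0.283]
ee_rot: [-0.037, 0.999, 0.0, -0.0]
force: [0.3, 0.9, 0.5]
opening: 0.847
```

```bash
python3 go.py .5574 -.2596 .160 1.644
```

```text
t 28.35 tcp [ 0.5593 -0.26    0.283 ] yaw 1.6439 tilt 0.03 q6 -2.14 op 0.847 F [0.3 0.9 0.5]
shift now [0.0019 0.0005 0.123 ] az -0.0001 | shift after turn [0.0019 0.0005 0.123 ]
```

Emit:
{"api": "servo_tool", "payload": {"moves": "0.002 0 0.02 0 0 0 0.7;0 0 0.02 0 0 0 0.7;0 0 0.02 0 0 0 0.7;0 0 0.02 0 0 0 0.7;0 0 0.018 0 0 0 0.7;0 0 0.015 0 0 0 0.7;0 0 0.01 0 0 0 0.7;0 0 0 0 0 0 0.7;0 0 0 0 0 0 0.7"}}

```text
time_s: 29.1
eef_pos: [0.5575, -0.2599, 0.1605]
ee_rot: [-0.037, 0.999, 0.0, -0.0]
force: [-0.1, -0.4, 0.8]
opening: 0.85
```

Emit:
{"api": "servo_tool", "payload": {"moves": "0 0 0 0 0 0 0.1;0 0 0 0 0 0 0.1;0 0 0 0 0 0 0.1;0 0 0 0 0 0 -0.1;0 0 0 0 0 0 -0.1;0 0 0 0 0 0 -0.1;0 0 0 0 0 0 -0.1;0 0 0 0 0 0 -0.1;0 0 -0.004 0 0 0 -0.1;0 0 -0.004 0 0 0 -0.1;0 0 -0.004 0 0 0 -0.1;0 0 -0.003 0 0 0 -0.1;0 0 0 0 0 0 -0.1;0 0 0 0 0 0 -0.1"}}

```text
time_s: 30.27
eef_pos: [0.5572, -0.2606, 0.1753]
ee_rot: [-0.036, 0.999, 0.0, 0.0]
force: [0.7, 0.4, -3.5]
opening: 0.632
```

```bash
python3 go.py .5174 .1588 .240 1.644
```

```text
t 30.27 tcp [ 0.5572 -0.2606  0.1753] yaw 1.6438 tilt 0.0 q6 -2.14 op 0.632 F [ 0.7  0.4 -3.5]
shift now [ 0.0091  0.4212 -0.0647] az -0.0002 | shift after turn [ 0.009   0.4212 -0.0647]
```

Emit:
{"api": "servo_tool", "payload": {"moves": "0.008 0 0 0 0 0 -0.1;0.012 0 0 0 0 0 -0.1;0.012 0 0 0 0 0 -0.1;0.012 0 0 0 0 0 -0.1;0.012 0 0 0 0 0 -0.1;0.012 0 0 0 0 0 -0.1;0.01 0 0 0 0 0 -0.1;0 0 -0.01 0 0 0 -0.1;0 0 -0.02 0 0 0 -0.1;0 0 -0.02 0 0 0 -0.1;0 0 -0.015 0 0 0 -0.1"}}

```text
time_s: 31.18
eef_pos: [0.4797, -0.2664, 0.2428]
ee_rot: [-0.037, 0.999, -0.001, 0.001]
force: [-0.4, -0.5, -2.9]
opening: 0.629
```

Emit:
{"api": "servo_tool", "payload": {"moves": "0 0.013 0 0 0 0 -0.1;0 0.02 0 0 0 0 -0.1;0 0.025 0 0 0 0 -0.1;0 0.025 0 0 0 0 -0.1;0 0.025 0 0 0 0 -0.1;0 0.025 0 0 0 0 -0.1;0 0.025 0 0 0 0 -0.1;0 0.025 0 0 0 0 -0.1;0 0.025 0 0 0 0 -0.1;0 0.025 0 0 0 0 -0.1;0 0.025 0 0 0 0 -0.1;0 0.025 0 0 0 0 -0.1;-0.013 0.025 0 0 0 0 -0.1;-0.013 0.025 0 0 0 0 -0.1;-0.013 0.025 0 0 0 0 -0.1;-0.013 0.025 0 0 0 0 -0.1;-0.011 0.025 0 0 0 0 -0.1;-0.006 0.013 0 0 0 0 -0.1;0 0 0 0 0 0 -0.1;0 0 0 0 0 0 -0.1"}}

```text
time_s: 32.85
eef_pos: [0.5169, 0.1594, 0.2395]
ee_rot: [-0.037, 0.999, -0.0, -0.001]
force: [1.0, 0.4, -2.9]
opening: 0.63
```

```bash
python3 go.py .5174 .1588 .178 1.644
python3 - <<'E'
from h import *
c=snap('scene');a=c[0]
s=env.sense()['eef_pos'];print((proj(c,[[s[0],s[1],s[2]-.142],[s[0],s[1],s[2]+.018],[.626,.1762,.03],[.626,.1762,.19]])-[170,110])*2.6)
cv2.imwrite('pics/s6.png',cv2.resize(a[110:290,170:470],None,fx=2.6,fy=2.6,interpolation=cv2.INTER_CUBIC))
E
```

```text
t 32.85 tcp [0.5169 0.1594 0.2395] yaw 1.6456 tilt 0.09 q6 -1.41 op 0.63 F [ 1.   0.4 -2.9]
shift now [-0.0005 -0.0006  0.0615] az 0.0016 | shift after turn [-0.0004 -0.0007  0.0615]
[[549.71168094 283.63365333]
 [559.07445164 172.30031471]
 [563.14446784 392.87991826]
 [573.84290974 286.86547692]]
```

View pics/s6.png

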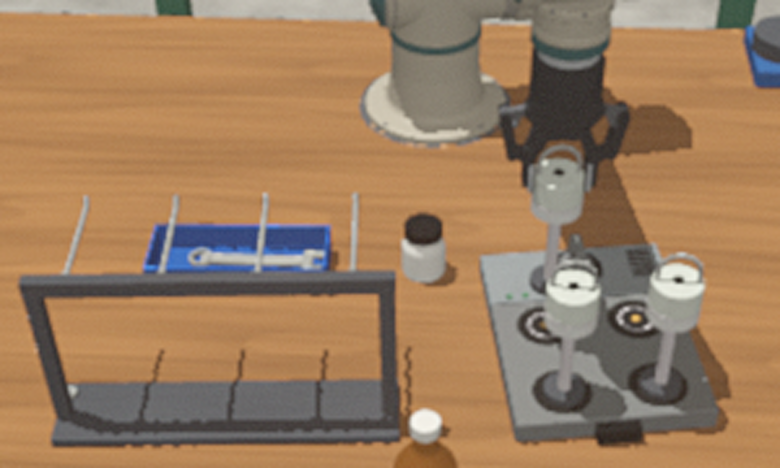

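Both placed lamps stand upright on their pads, feet at (563,390) and (658,385) in the crop. The third is held straight, and the spanner is in the tray. Lowering the third.

Emit:
{"api": "servo_tool", "payload": {"moves": "0 0 0.015 0 0 0 -0.1;0 0 0.015 0 0 0 -0.1;0 0 0.015 0 0 0 -0.1;0 0 0.01 0 0 0 -0.1;0 0 0.006 0 0 0 -0.1;0 0 0.002 0 0 0 -0.1;0 0 0.002 0 0 0 -0.1;0 0 0 0 0 0 -0.1;0 0 0 0 0 0 -0.1"}}

```text
time_s: 33.65
eef_pos: [0.5179, 0.1586, 0.1761]
ee_rot: [-0.036, 0.999, 0.0, 0.001]
force: [0.4, -0.2, -3.2]
opening: 0.63
```

Emit:
{"api": "servo_tool", "payload": {"moves": "0 0 0.0015 0 0 0 -0.1;0 0 0 0 0 0 -0.1;0 0 0 0 0 0 -0.1"}}

```text
time_s: 33.9
eef_pos: [0.5176, 0.1586, 0.174]
ee_rot: [-0.037, 0.999, 0.0, 0.0]
force: [1.1, 0.1, -3.7]
opening: 0.627
```

Emit:
{"api": "servo_tool", "payload": {"moves": "0 0 0.0015 0 0 0 -0.1;0 0 0 0 0 0 -0.1;0 0 0 0 0 0 -0.1"}}

```text
time_s: 34.15
eef_pos: [0.5178, 0.1587, 0.1728]
ee_rot: [-0.036, 0.999, 0.0, 0.0]
force: [0.6, 0.1, -0.4]
opening: 0.632
```

Emit:
{"api": "servo_tool", "payload": {"moves": "0 0 0 0 0 0 0.35;0 0 0 0 0 0 0.5;0 0 0 0 0 0 0.7;0 0 0 0 0 0 0.7;0 0 0 0 0 0 0.7;0 0 -0.015 0 0 0 0.7;0 0 -0.02 0 0 0 0.7;0 0 -0.025 0 0 0 0.7;0 0 -0.025 0 0 0 0.7;0 0 -0.025 0 0 0 0.7;0 -0.025 0 0 0 0 0.4;0 -0.03 0 0 0 0 0.2;0 -0.03 0 0 0 0 0;0 -0.03 0 0 0 0 0;0 -0.03 0 0 0 0 0;0 -0.03 0 0 0 0 0;0 0 0 0 0 0 0"}}

```text
time_s: 35.57
eef_pos: [0.5303, -0.0203, 0.2822]
ee_rot: [-0.034, 0.999, -0.001, -0.0]
force: [-0.5, -0.2, -0.5]
opening: 0.502
```

```bash
python3 - <<'E'
from meas import *
t=np.array([.563,.2218]);ct,st=np.cos(.159),np.sin(.159);R=np.array([[ct,-st],[st,ct]])
for x in(-.140,-.150):
  for y in(0,):
    P=R@[x,y]+t; print(x,P.round(4),[(proj(c,[[*P,z]])-[195,160])*4.6 for z in(.03,.044,.074)])
print('disc',R.T@(A(226,465,.044)[:2]-t))
cv2.imwrite('pics/t4.png',cv2.resize(c[0][160:290,195:325],None,fx=4.6,fy=4.6,interpolation=cv2.INTER_CUBIC))
E
```

```text
-0.14 [0.4248 0.1996] [array([[224.58488064, 447.07267017]]), array([[220.35149059, 445.1459047 ]]), array([[210.92770866, 440.85680841]])]
-0.15 [0.4149 0.1981] [array([[224.3877488 , 464.16433967]]), array([[220.14424186, 462.44013933]]), array([[210.6972765, 458.601696 ]])]
disc [-0.15050024 -0.00235945]
```

View pics/t4.png

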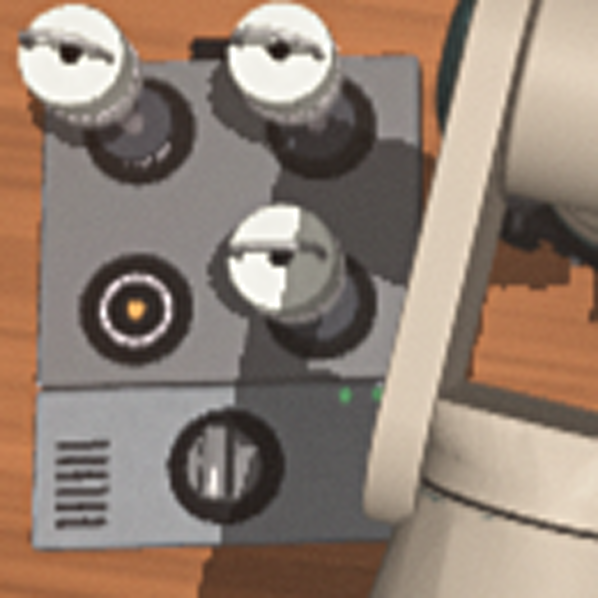

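All three lamps stand on separate pads (feet inside the dark rings), the switch is still off, and its disc is centred at (226,465). Over to the switch.

```bash
python3 go.py .4149 .1981 .058 1.730
```

```text
t 35.62 tcp [ 0.5303 -0.0181  0.2822] yaw 1.64 tilt 0.01 q6 -1.74 op 0.5 F [-0.5 -0.2 -0.1]
shift now [0.1002 0.2237 0.2242] az -0.09 | shift after turn [0.0797 0.2317 0.2242]
```

Emit:
{"api": "servo_tool", "payload": {"moves": "0 0 0 0 0 -0.09 0;0.0083 0.0211 0 0 0 0 0;0.0083 0.0211 0 0 0 0 0;0.0083 0.0211 0 0 0 0 0;0.0083 0.0211 0 0 0 0 0;0.0083 0.0211 0 0 0 0 0;0.0083 0.0211 0 0 0 0 0;0.0083 0.0211 0 0 0 0 0;0.0083 0.0211 0 0 0 0 0;0.0083 0.0211 0 0 0 0 0;0.0083 0.0211 0 0 0 0 0;0 0.0211 0 0 0 0 0;0 0 0 0 0 0 0;0 0 0 0 0 0 0;0 0 0.03 0 0 0 0;0 0 0.03 0 0 0 0;0 0 0.03 0 0 0 0;0 0 0.03 0 0 0 0;0 0 0 0 0 0 0;0 0 0 0 0 0 0"}}

```text
time_s: 37.28
eef_pos: [0.4103, 0.199, 0.1618]
ee_rot: [-0.081, 0.997, -0.0, -0.001]
force: [-0.3, -0.5, 0.5]
opening: 0.497
```

```bash
python3 go.py .4149 .1981 .058 1.730
python3 - <<'E'
from h import *
c=snap('scene');a=c[0]
print((proj(c,[[.4149,.1981,.074],[.4149,.1981,.044]])-[340,110])*4)
cv2.imwrite('pics/s7.png',cv2.resize(a[110:290,300:470],None,fx=4,fy=4,interpolation=cv2.INTER_CUBIC)[:600])
E
```

```text
t 37.28 tcp [0.4103 0.199  0.1618] yaw 1.7332 tilt 0.16 q6 -1.36 op 0.497 F [-0.3 -0.5  0.5]
shift now [-0.0047 -0.0016  0.1038] az 0.0032 | shift after turn [-0.0044 -0.0016  0.1038]
[[211.10833826 376.46297916]
 [208.21085915 404.96276462]]
```

View pics/s7.png

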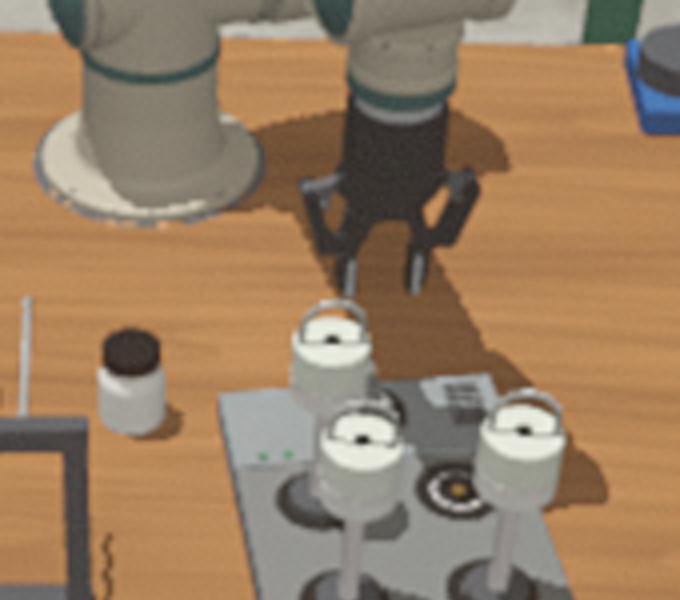

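The lamps stand and the gripper is above the switch, which is partly hidden near (378,395). Descending and closing on the bar.

Emit:
{"api": "servo_tool", "payload": {"moves": "-0.0045 -0.0015 0.02 0 0 0.003 0;0 0 0.02 0 0 0 0;0 0 0.02 0 0 0 0;0 0 0.015 0 0 0 0;0 0 0.01 0 0 0 0;0 0 0.01 0 0 0 0;0 0 0.007 0 0 0 0;0 0 0 0 0 0 0;0 0 0 0 0 0 0", "grip_force": 30}}

```text
time_s: 38.08
eef_pos: [0.4158, 0.199, 0.061]
ee_rot: [-0.08, 0.997, 0.0, 0.0]
force: [0.0, 0.8, 0.7]
opening: 0.498
```

Emit:
{"api": "servo_tool", "payload": {"moves": "0 0 0 0 0 0 -0.4;0 0 0 0 0 0 -0.4;0 0 0 0 0 0 -0.8;0 0 0 0 0 0 -0.8;0 0 0 0 0 0 -0.8;0 0 0 0 0 0 -0.8;0 0 0 0 0 0 -0.8"}}

```text
time_s: 38.67
eef_pos: [0.4162, 0.1979, 0.0613]
ee_rot: [-0.08, 0.997, -0.001, 0.001]
force: [-0.2, -6.7, 4.2]
opening: 0.156
```

```bash
python3 go.py .4149 .1981 .058 1.730; python3 -c "
from h import *;print(env.sense()['torque'])"
```

```text
t 38.67 tcp [0.4162 0.1979 0.0613] yaw 1.7304 tilt 0.15 q6 -1.36 op 0.156 F [-0.2 -6.7  4.2]
shift now [0.0013 0.0004 0.0033] az 0.0004 | shift after turn [0.0013 0.0004 0.0033]
[-0.99186674 -0.02203736  0.06155431]
```

Emit:
{"api": "servo_tool", "payload": {"moves": "0.0005 -0.0015 0 0 0 0 -0.8;0 0 0 0 0 0.06 -0.8;0 0 0 0 0 0.1 -0.8;0 0 0 0 0 0.1 -0.8;0 0 0 0 0 0.1 -0.8;0 0 0 0 0 0.1 -0.8;0 0 0 0 0 0.1 -0.8;0 0 0 0 0 0.1 -0.8;0 0 0 0 0 0.1 -0.8;0 0 0 0 0 0.1 -0.8;0 0 0 0 0 0.1 -0.8;0 0 0 0 0 0.1 -0.8;0 0 0 0 0 0.1 -0.8;0 0 0 0 0 0.1 -0.8;0 0 0 0 0 0.1 -0.8;0 0 0 0 0 0.1 -0.8;0 0 0 0 0 0.1 -0.8;0 0 0 0 0 0 -0.8;0 0 0 0 0 0 -0.8"}}

```text
time_s: 40.25
eef_pos: [0.4154, 0.1963, 0.0612]
ee_rot: [0.644, 0.765, -0.001, 0.001]
force: [-2.9, -7.3, 7.9]
opening: 0.153
```

```bash
python3 go.py .4149 .1981 .058 .16; python3 -c "
from h import *;print(env.sense()['torque'])"
```

```text
t 40.25 tcp [0.4154 0.1963 0.0612] yaw 0.1701 tilt 0.13 q6 0.19 op 0.153 F [-2.9 -7.3  7.9]
shift now [ 0.0019 -0.0002  0.0032] az 0.0101 | shift after turn [ 0.0019 -0.0002  0.0032]
[-1.23816382  0.47187438 -0.02114449]
```

Emit:
{"api": "servo_tool", "payload": {"moves": "0 0 0 0 0 0.03 -0.8;0 0 0 0 0 0.03 -0.8;0 0 0 0 0 0.02 -0.8;0 0 0 0 0 0 -0.8;0 0 0 0 0 0 -0.8"}}

```text
time_s: 40.67
eef_pos: [0.4153, 0.1967, 0.0614]
ee_rot: [0.674, 0.739, -0.001, 0.001]
force: [-4.1, -6.2, 9.0]
opening: 0.157
```

```bash
python3 go.py .4149 .1981 .058 .16; python3 -c "
from h import *;print(env.sense()['torque'])"
```

```text
t 40.67 tcp [0.4153 0.1967 0.0614] yaw 0.0926 tilt 0.1 q6 0.27 op 0.157 F [-4.1 -6.2  9. ]
shift now [ 0.0014 -0.0002  0.0034] az -0.0674 | shift after turn [ 0.0014 -0.0001  0.0034]
[-1.01124962  0.62111287  0.86543909]
```

The z-torque has risen to 0.87 N·m, so the switch is at its stop. Release and withdraw.

Emit:
{"api": "servo_tool", "payload": {"moves": "0 0 0 0 0 0 -0.4;0 0 0 0 0 0 -0.2;0 0 0 0 0 0 -0.1;0 0 0 0 0 0 -0.1;0 0 -0.01 0 0 0 -0.1;0 0 -0.02 0 0 0 0;0 0 -0.03 0 0 0 0;0 0 -0.03 0 0 0 0;0 0 -0.04 0 0 0 0;0 0 -0.04 0 0 0 0;0 0 -0.04 0 0 0 0;-0.03 -0.005 0 0 0 0 0;-0.04 -0.005 0 0 0 0 0;-0.04 0 0 0 0 0 0;-0.04 0 0 0 0 0 0;-0.04 0 0 0 0 0 0;-0.04 0 0 0 0 0 0;-0.04 0 0 0 0 0 0;0 0 0 0 0 0 0;0 0 0 0 0 0 0"}}

```text
time_s: 42.33
eef_pos: [0.4294, -0.0741, 0.2708]
ee_rot: [0.676, 0.737, 0.0, -0.0]
force: [0.5, 1.6, -0.3]
opening: 0.5
```

```bash
python3 - <<'E'
from h import *
c=snap('top');a=c[0]
cv2.imwrite('pics/t5.png',cv2.resize(a[110:330,190:510],None,fx=2.5,fy=2.5,interpolation=cv2.INTER_CUBIC))
s=env.sense();print(s['time_s'],s['eef_pos'],s['qd'].round(3))
E
```

```text
42.3833 [ 0.42955448 -0.07282728  0.27076453] [ 0.046 -0.006  0.007  0.002 -0.002  0.002]
```

View pics/t5.png

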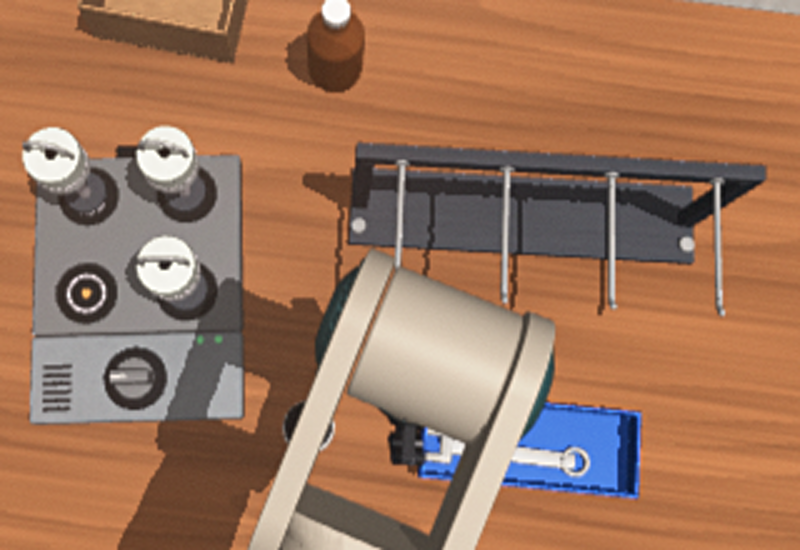

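The bar at (135,376) now lies crosswise, so the switch is on. The three lamps stand on their pads, the spanner is in the tray (ring at (575,460)), the hooks are empty, and the bottle and jar are where they were. I'm handing the job in.

```bash
python3 -c "
from workcell import env
print(env.job_done())"
```

```text
the job is handed in; nothing more can be done
None
```

The job is done and handed in, at about 42 s on the robot's clock; the hand-in gives no verdict.

- **Spanner:** I laid it in the tool tray. The last picture shows it lying inside the tray.
- **Lamps:** Three were present, and the outermost hook on the robot's right was empty at the start. I lifted each one about 15 mm, drew it off its hook and stood it on its own pad (pad3, pad2, pad0). In the last picture they stand upright with their feet inside the pad rings.
- **Switch:** I turned it last, clockwise through about 1.57 rad until the torque rose at the stop. The last picture shows the bar lying crosswise.
- **Bottle and jar:** I did not touch either one. The bottle is in full view in the last picture; the arm partly hides the jar.

No check failed or disagreed. I saw neither a knocked spanner nor a slackened grip. The switch angle can't be read directly, so "on" rests on the turn I made, the torque at the stop and the last picture.

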